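# Open the jam jar for the biscuits

### The job

Press the red-lidded jam jar straight down until it is fully home in its blue holder, its black collar resting on the holder's edge, so that the holder braces it. Then, keeping the jar fully home, unscrew its tight lid (anticlockwise seen from above), stop turning as soon as the threads let go, and lift the lid clear. Finish still holding the lid in the gripper, level and straight above the jar's mouth, with about two centimetres between lid and jar; leave everything else on the table where it is.

Things in the scene. Friction and masses are not known exactly. Their poses are not given: they have to be found in the camera images.
- jar_lid: The jam jar's red metal twist-off lid: round, 62 mm across, straight ribbed side, 20 mm tall, 45 g, flat top with a white radial stripe along its +x. Origin at the centre of its open underside, z up, its top 20 mm above. At the start it is screwed tight (about 0.4 N m to turn), origin about 14 mm below the jar's mouth, yaw relative to jar_mouth 0 to 0.09 rad.
- lid_top (a point): Centre of the lid's flat top; same axes as the lid. Turning anticlockwise seen from above (growing yaw) unscrews. The lugs let go at a yaw of about 1.03 rad relative to jar_mouth, then it lifts straight off; a hard stop comes at 1.6, so 1.2 to 1.4 rad is a good place to stop, reached in one grasp. A springy seal (about 12 N) lets it sink 2.5 mm when pressed, and lifts it 2.5 mm once free.
- jar_mouth (a point): Centre of the jar's glass rim, on its upright axis (z up), moving with the jar: 0.122 m above the table at the start, 0.112 m when fully home. The jar is straight, 56 mm across, 100 mm tall, full of red jam; nothing sticks out beyond the lid from there down to the black collar, whose top is 56 mm below the mouth.
- jar (a joint): How far the jam jar is pushed down into its holder, in m: 0 at the start, with a 10 mm gap under its black collar; 0.010 fully home, collar on the holder's edge. It slides stiffly (about 10 N either way) and stays where left; pulling up a lid not yet unscrewed draws the jar out again. The holder keeps it from turning or tipping.
- jar_holder: The fixed jar holder: a 96 mm square steel foot, 14 mm high, with an upright blue cup, 76 mm across, whose edge is 52 mm above the table. Origin on the table under its centre, which is the jar's axis, z up.
- spare_jar: Bystander: a loose closed jar with a yellow lid, 62 mm across, 105 mm tall, standing upright. Origin at the centre of its underside.
- bowl: Bystander: a loose dark brown mixing bowl, 156 mm across, 75 mm tall. Origin at the centre of its underside.
- plate: Bystander: a loose white plate, 220 mm across, with gingerbread stars, 26 mm tall in all. Origin at the centre of its underside.
- sprinkles: Bystander: a loose clear bottle with a pink label and a white cap, 48 mm across, 110 mm tall. Origin at the centre of its underside.
- cutter: Bystander: a loose round steel biscuit cutter, 68 mm across, 25 mm tall. Origin at the centre of its underside.
- brush: Bystander: a loose pastry brush lying on the table. Origin on the table under its middle.
Not all that is in view belongs to the job. There is more than one size of the jar_lid; the one meant has the size given above.

How it is judged (in metres and radians):
On the way, in this order (a step that is already met when the one before it is completed fails the run):
1. the jar is pressed fully home in its holder, its lid still screwed on (value of joint jar above 0.009 m and angle between the x axis of jar_lid and the x axis of jar_mouth, either way round below 0.3 rad and z of jar_lid in the frame of jar_mouth below -0.011 m), for 0.2 s.
2. the lid has been turned until its lugs let go, while still on the jar and the jar fully home (angle between the x axis of jar_lid and the x axis of jar_mouth, either way round above 1 rad and z of jar_lid in the frame of jar_mouth below -0.005 m and value of joint jar above 0.0085 m), for 0.02 s.
At the end, for the whole second after the job is handed in: The jar is still home (within 1.5 mm); the lid is held still in the fingers (over 2 N), touching neither jar nor holder, its underside 8 to 40 mm above the jar's mouth, within 15 mm of its axis, level within 0.2 rad, its yaw relative to the jar 0.9 to 2.2 rad (value of joint jar above 0.0085 m and z of jar_lid in the frame of jar_mouth between 0.008 and 0.04 m and horizontal distance between jar_lid and jar_mouth below 0.015 m and angle between jar_lid's own z axis and vertical below 0.2 rad and angle between the x axis of jar_lid and the x axis of jar_mouth, either way round above 0.9 rad and contact force between the fingers and jar_lid above 2 N and contact force between jar_lid and jar_holder below 0.2 N and linear speed of jar_lid below 0.02 m/s); the arm keeps its last pose, push and grip.
It fails at once if a bystander is moved more than 3 cm (distance of any of spare_jar, bowl, plate, sprinkles, cutter, brush from where it was at the start of the episode above 0.03 m).
It also fails if it takes over 45 s, if anything falls off the work surface, if the arm or the gripper's body presses on something with over 40 N, if the wrist force passes 120 N, or if a joint passes its speed limit or range.

### The arm

A 6-joint arm with a two-finger parallel gripper is mounted at the origin on the work surface. World frame = base frame: x ahead of the robot, y to its left, z up, the work surface at z = 0. Lengths are in m, angles in degrees, forces in N, time in s.
With the tool pointing down it reaches from about 0.4 to 0.825 m from the base axis. Payload 7 kg.
Tool frame: the origin (TCP) lies midway between the tips of the shut fingers; the grasp point (between the pads) lies 19 mm behind it (ctrl.grip_point_offset is the distance from the TCP to the grasp point, in m); x points along the fingers, y is the direction in which the jaws open and shut, and the axes are right-handed (so a half turn about x gives the same grasp; the last joint's range is limited). The gripper opens to 88 mm and grips with 3 to 60 N. Pads are 19 mm wide; open, the fingers measure 130 mm over their backs; the gripper's body (78 mm by 193 mm) begins 47 mm behind the grasp point.
Start: joints at [-48.123, 20.546, 0.682, 0, -70.136, -16.507], TCP at [0.289, -0.61, 0.227] pointing down, gripper open.
Joint ranges: [-176.03, 176.03], [-82.01, 121.73], [-58.28, 71.71], [-173.87, 95.51], [-174.79, -0.11], [-173.66, 173.66]. Speed limits (degrees/s): [136.94, 136.94, 172.46, 180, 180, 180].

### API

Orientations are given as [roll, pitch, yaw] about the fixed x, y, z axes, in that order (R = Rz(yaw) Ry(pitch) Rx(roll)).
In Python, from plant import ctrl gives the robot as it stands.
- The arm moves only by the tool drive_tool, never from a script. Its argument "plan" is a list of rows, each a list of 3 entries, a list of its own where there are three numbers: the shift along the tool's x, y, z in m, then the turn, a rotation vector about the tool's x, y, z in degrees, then the opening, from 0 (shut) to 1 (fully open). In form: [[[dx, dy, dz], [wx, wy, wz], grip], ...]. A call has 1 to 20 rows; each row is the pose to reach, as a shift and turn from the pose measured when the call began, along the tool's axes at that moment; what a row does not reach only later rows make up. A row lasts 1/12 s, in which the tool goes at most 41.7 mm and 7.16 degrees, less where a joint would pass 70% of its speed; a pose out of reach is approached as far as the arm can. A call with a gripper value outside its range is refused whole. The fingers move at their own pace and stop on an object; the grip force is fixed at half the most. Time passes only in rows, so rows that repeat a pose let the fingers close. It gives the time, the measured TCP pose, the force and the opening at its end, in the units of the state.
- ctrl.get_obs(): the state, without advancing time (a new reading comes with each control period).
- ctrl.snapshot(name): name is "side" or "top"; returns the picture (420x560x3 uint8, blue, green, red); there is no depth.
- ctrl.get_calibration(name): a dict with "fx", "fy", "cx", "cy" (pixels), "dist_coeffs" ([k1, k2, p1, p2, k3] as OpenCV has them; the pictures are not rectified), "R" (3x3) and "t" (3): a world point X has camera coordinates R X + t. Camera axes: x right, y down, z forward; pixel columns grow to the right and rows downward; lengths in m; the calibration is good to about 2 mm. A picture is of the moment at which its call begins. get_calibration takes no time and is no camera call.
- ctrl.close_job(): hands the job in, once; it reports no verdict.
Trained networks look in the newest picture that a camera, given by its name, has taken for a name from the list of things; names that differ only in an ending like _2 or _b are one class to them, and where a whole thing is asked for, a point or a joint stands for the part that bears it (a point fixed in the world has none). Each returns a list of dicts, best first, with "confidence" (0 to 1); they miss things now and then, are a little off and sometimes report something else, mostly with a low value. They report only what shows in the picture. A call takes as long as a camera call. They do not tell look-alikes from the thing itself.
- ctrl.cut_out(camera, name): "pixels" (420x560 bool, what is visible of it) and "pixel" ([column, row] in pixels, amid what is visible of it).
- ctrl.landmark_of(camera, name): "pixel" ([column, row] in pixels: a listed point, or the origin of a listed thing).
The state is a dict: "clock": time; "joint_pos": joint angles; "qvel": joint speeds; "tau": joint torques, N m; "tool_pos": TCP position; "orientation": TCP orientation; "force": force on the tool from outside, world axes, zero at the start; "moment": the same for the moment, N m; "opening": finger opening in m.
Only numpy, scipy, OpenCV 4.12 (cv2) and the standard library are available. Lean on these libraries where they do the work, as an engineer would, in place of code of your own. Each camera call takes 0.05 s, during which the arm holds its last target. There are 200 camera calls.

## Working session

There is one attempt and no reset: what is moved stays moved. The work goes in short steps, Python scripts to look and compute and a tool call to move; the robot and the scene stay as the last step left them, time stands still between calls to the robot, and variables do not carry over. Pictures are saved under pics/ and viewed, about 8 in all and at most 12, crops included, and the job is handed in when it is done.

Besides the shell and the picture viewer there is one more tool, called after "Request:" as a command line: name --argument value ..., lists and objects as JSON in quotes. drive_tool: Moves the arm, as the interface text tells. Its arguments: {"type":"object","properties":{"plan":{"type":"array","items":{"type":"array"}}},"required":["plan"]}

```bash
mkdir -p pics
cat > h.py <<'E'
import numpy as np, cv2
from plant import ctrl
def ray(cam,px):
    c=ctrl.get_calibration(cam);K=np.array([[c["fx"],0,c["cx"]],[0,c["fy"],c["cy"]],[0,0,1.]])
    u=cv2.undistortPoints(np.array([[px]],float),K,np.array(c["dist_coeffs"],float))[0,0]
    R=np.array(c["R"]);t=np.array(c["t"]);return -R.T@t, R.T@np.array([u[0],u[1],1.])
def atz(cam,px,z):
    o,d=ray(cam,px);return o+d*(z-o[2])/d[2]
def proj(cam,X):
    c=ctrl.get_calibration(cam);K=np.array([[c["fx"],0,c["cx"]],[0,c["fy"],c["cy"]],[0,0,1.]])
    return cv2.projectPoints(np.array(X,float).reshape(-1,3),cv2.Rodrigues(np.array(c["R"],float))[0],np.array(c["t"],float),K,np.array(c["dist_coeffs"],float))[0][:,0]
E
python3 - <<'E'
from h import *
np.set_printoptions(precision=4,suppress=True)
for cam in("top","side"):
    cv2.imwrite(f"pics/{cam}0.png",ctrl.snapshot(cam))
    print(cam,ray(cam,[280,210]))
    for n,z in(("lid_top",.128),("jar_mouth",.122),("jar_holder",0),("spare_jar",0),("sprinkles",0),("bowl",0)):
        for r in ctrl.landmark_of(cam,n)[:3]: print(n,r["pixel"],round(r["confidence"],2),atz(cam,r["pixel"],z))
o=ctrl.get_obs();print(o)
E
```

```text
top (array([ 0.4361, -0.0386,  1.2359]), array([ 0.1172, -0.0313, -0.9927]))
lid_top [319.5, 281.7] 0.71 [ 0.3916 -0.17    0.128 ]
lid_top [335.3, 219.8] 0.61 [ 0.5431 -0.2104  0.128 ]
lid_top [396.1, 223.0] 0.57 [ 0.5356 -0.3632  0.128 ]
jar_mouth [335.4, 216.6] 0.63 [ 0.5517 -0.2117  0.122 ]
jar_holder [332.0, 226.2] 0.66 [ 0.5378 -0.2209  0.    ]
spare_jar [250.8, 237.3] 0.64 [0.5066 0.0021 0.    ]
sprinkles [179.8, 151.2] 0.81 [0.7467 0.2035 0.    ]
bowl [168.4, 248.0] 0.74 [0.4761 0.227  0.    ]
side (array([0.5463, 0.7193, 0.7502]), array([ 0.0312, -0.7537, -0.6566]))
lid_top [295.9, 144.8] 0.76 [ 0.5476 -0.2474  0.128 ]
lid_top [355.9, 196.5] 0.73 [ 0.4129 -0.0487  0.128 ]
lid_top [297.5, 155.4] 0.72 [ 0.5427 -0.2001  0.128 ]
jar_mouth [298.5, 154.1] 0.85 [ 0.5403 -0.2149  0.122 ]
spare_jar [309.2, 252.8] 0.95 [0.5084 0.003  0.    ]
spare_jar [185.5, 363.3] 0.67 [0.7346 0.2949 0.    ]
sprinkles [189.3, 318.4] 0.63 [0.7468 0.1964 0.    ]
bowl [320.2, 342.4] 0.87 [0.4876 0.2366 0.    ]
{'clock': 0.7, 'joint_pos': array([-48.1211,  20.5437,   0.6826,  -0.0005, -70.1364, -16.5056]), 'qvel': array([-0.0355,  0.0196,  0.0926,  0.0231,  0.013 ,  0.0252]), 'tau': array([ -0.0005, -58.2165,  29.3249,   7.0011,   0.0124,   0.    ]), 'tool_pos': array([ 0.2892, -0.6099,  0.2266]), 'orientation': array([-62.9775,  89.9975, -37.6044]), 'force': array([-0.1449, -0.3776, -0.3942]), 'moment': array([ 0.018 ,  0.0305, -0.0096]), 'opening': 0.08771810623116384}
```

View pics/top0.png

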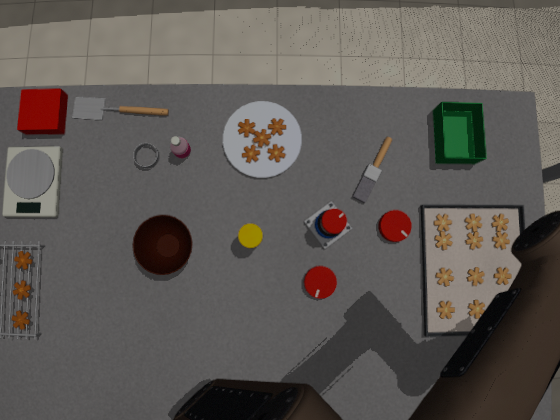

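View pics/side0.png

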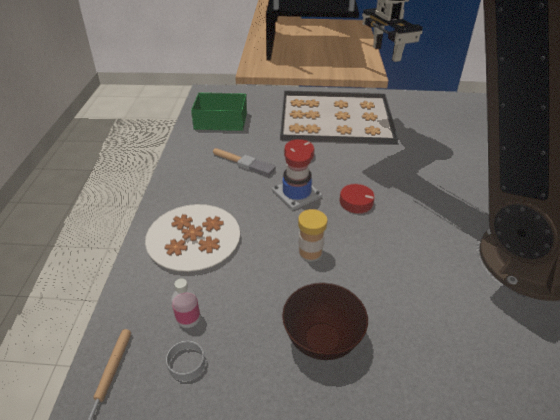

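Top view: the jar's lid is at about (333,221) with its white stripe pointing to (343,214). Loose red lids lie on the table at (320,282) and (395,226). The side view shows the jar at (298,155–190). Next I refine the lid centre and stripe.

Run:
```python
from h import *
np.set_printoptions(precision=4,suppress=True)
im=cv2.imread("pics/top0.png")
for r in ctrl.cut_out("top","jar_lid")[:4]:
    m=r["pixels"].astype(np.uint8);c=max(cv2.findContours(m,0,1)[0],key=len)
    if len(c)<5: continue
    (x,y),rad=cv2.minEnclosingCircle(c); e=cv2.fitEllipse(c)
    print(r["pixel"],round(r["confidence"],2),m.sum(),(x,y,rad),e,atz("top",e[0],.128)[:2])
b,g,r=[im[...,i].astype(int) for i in range(3)]
red=((r>110)&(g<60)&(b<60)).astype(np.uint8); red[:200]=0;red[245:]=0;red[:,310:]*=1
n,l,s,cen=cv2.connectedComponentsWithStats(red)
for i in range(1,n):
    if s[i,4]>30:
        e=cv2.fitEllipse(np.argwhere(l==i)[:,::-1].astype(np.int32)) ;hull=cv2.convexHull(np.argwhere(l==i)[:,::-1].astype(np.int32));print(s[i],cen[i],cv2.minEnclosingCircle(hull))
w=np.argwhere((g>120)&(r>120));w=w[(abs(w[:,1]-335)<14)&(abs(w[:,0]-219)<9)];print(w[:,::-1].tolist())
for p in [(0.54,-0.21,.128),(0.55,-0.21,.128),(0.54,-0.21,.108),(.571,-.21,.128),(.509,-.21,.128)]: print(p,proj("top",p),proj("side",p))
cv2.imwrite("pics/c.png",np.hstack([cv2.resize(im[195:250,300:360],None,fx=6.5,fy=6.5,interpolation=2),cv2.resize(cv2.imread("pics/side0.png")[135:210,265:330],(390,357),interpolation=2)[:357]]))
```

```text
[392.6, 226.1] 0.97 794 (395.2272644042969, 225.77272033691406, 16.099618911743164) ((395.2524719238281, 225.66600036621094), (30.63136100769043, 31.24419403076172), 108.38272857666016) [ 0.5289 -0.3609]
[334.0, 219.6] 0.66 507 (333.5, 221.5, 12.90358829498291) ((333.5378723144531, 221.39810180664062), (24.054136276245117, 25.047046661376953), 151.28077697753906) [ 0.5392 -0.206 ]
[369.6, 178.3] 0.27 822 (372.0, 169.0, 35.355438232421875) ((369.0086975097656, 178.4411163330078), (15.299495697021484, 76.5219955444336), 26.594701766967773) [ 0.6478 -0.2974]
[323 209  24  24 439] [334.0205 220.5399] ((334.131591796875, 220.2894744873047), 12.08731746673584)
[381 210  31  31 717] [395.5802 224.8661] ((395.6428527832031, 225.35714721679688), 15.582995414733887)
[[341, 214], [342, 214], [340, 215], [341, 215], [339, 216], [340, 216], [347, 223], [347, 224], [348, 224], [347, 225]]
(0.54, -0.21, 0.128) [[335.1497 221.064 ]] [[298.68   153.1778]]
(0.55, -0.21, 0.128) [[335.0953 217.039 ]] [[294.6116 153.0508]]
(0.54, -0.21, 0.108) [[333.938  221.8027]] [[298.4168 159.8926]]
(0.571, -0.21, 0.128) [[334.978  208.6139]] [[286.076  152.7865]]
(0.509, -0.21, 0.128) [[335.3124 233.5925]] [[311.3062 153.5758]]Traceback (most recent call last):
  File "<stdin>", line 17, in <module>
    return _nx.concatenate(arrs, 1, dtype=dtype, casting=casting)
           ~~~~~~~~~~~~~~~^^^^^^^^^^^^^^^^^^^^^^^^^^^^^^^^^^^^^^^
ValueError: all the input array dimensions except for the concatenation axis must match exactly, but along dimension 0, the array at index 0 has size 358 and the array at index 1 has size 357
```

Request:
drive_tool --plan '[[[0, 0.255, 0.401], [0, 0, 0], 1], [[0, 0.255, 0.401], [0, 0, 0], 1], [[0, 0.255, 0.401], [0, 0, 0], 1], [[0, 0.255, 0.401], [0, 0, 0], 1], [[0, 0.255, 0.401], [0, 0, 0], 1], [[0, 0.255, 0.401], [0, 0, 0], 1], [[0, 0.255, 0.401], [0, 0, 0], 1], [[0, 0.255, 0.401], [0, 0, 0], 1], [[0, 0.255, 0.401], [0, 0, 0], 1], [[0, 0.255, 0.401], [0, 0, 0], 1], [[0, 0.255, 0.401], [0, 0, 0], 1], [[0, 0.255, 0.401], [0, 0, 0], 1], [[0, 0.255, 0.401], [0, 0, 0], 1], [[0, 0.255, 0.401], [0, 0, 0], 1], [[0, 0.255, 0.401], [0, 0, 0], 1], [[0, 0.255, 0.401], [0, 0, 0], 1]]'

```text
clock: 2.08
tool_pos: [0.5418, -0.2084, 0.2267]
orientation: [-92.3, 90.0, -67.0]
force: [0.8, -1.0, -0.3]
opening: 0.0878
```

Run:
```python
from h import *
np.set_printoptions(precision=4,suppress=True)
s=ctrl.snapshot("side");t=ctrl.snapshot("top");print(ctrl.get_obs()["joint_pos"])
T=np.array([0.5418,-0.2084])
# overlay predicted lid top/bottom circles
a=np.linspace(0,6.28,80)
S=4; o=(245,110); big=cv2.resize(s[110:210,245:345],None,fx=S,fy=S,interpolation=2)
for z in(.128,.108):
    P=proj("side",np.c_[T[0]+.031*np.cos(a),T[1]+.031*np.sin(a),a*0+z])
    for p in P: cv2.circle(big,tuple(np.int32((p-o+.5)*S)),0,(0,255,0),-1)
im=cv2.imread("pics/top0.png");o2=(285,170);b2=cv2.resize(im[170:270,285:385],None,fx=S,fy=S,interpolation=2)
P=proj("top",np.c_[T[0]+.031*np.cos(a),T[1]+.031*np.sin(a),a*0+.128])
for p in P: cv2.circle(b2,tuple(np.int32((p-o2+.5)*S)),0,(0,255,0),-1)
cv2.imwrite("pics/c.png",np.hstack([big,b2]))
```

```text
[ -1.7653  11.6995 -11.5759   0.0045 -66.7182 -62.9532]
```

View pics/c.png

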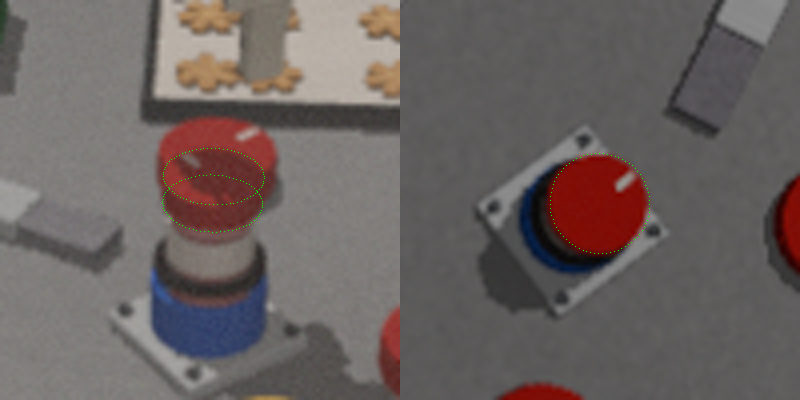

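The overlay matches the lid in both views: in the top crop the rim sits at (599,204), on the prediction. I descend and close.

Request:
drive_tool --plan '[[[0.035, 0, 0], [0, 0, 0], 1], [[0.07, 0, 0], [0, 0, 0], 1], [[0.1, 0, 0], [0, 0, 0], 1], [[0.12, 0, 0], [0, 0, 0], 1], [[0.128, 0, 0], [0, 0, 0], 1], [[0.128, 0, 0], [0, 0, 0], 1], [[0.128, 0, 0], [0, 0, 0], 1], [[0.128, 0, 0], [0, 0, 0], 0], [[0.128, 0, 0], [0, 0, 0], 0], [[0.128, 0, 0], [0, 0, 0], 0], [[0.128, 0, 0], [0, 0, 0], 0], [[0.128, 0, 0], [0, 0, 0], 0], [[0.128, 0, 0], [0, 0, 0], 0], [[0.128, 0, 0], [0, 0, 0], 0]]'

```text
clock: 3.35
tool_pos: [0.5419, -0.2083, 0.0992]
orientation: [-15.8, 90.0, 9.5]
force: [-1.1, 3.4, 5.7]
opening: 0.062
```

Request:
drive_tool --plan '[[[0.002, 0, 0], [0, 0, 0], 0], [[0.004, 0, 0], [0, 0, 0], 0], [[0.006, 0, 0], [0, 0, 0], 0], [[0.008, 0, 0], [0, 0, 0], 0], [[0.009, 0, 0], [0, 0, 0], 0], [[0.01, 0, 0], [0, 0, 0], 0], [[0.011, 0, 0], [0, 0, 0], 0], [[0.011, 0, 0], [0, 0, 0], 0]]'

```text
clock: 4.02
tool_pos: [0.542, -0.2084, 0.0891]
orientation: [-37.5, 89.9, -12.2]
force: [-3.0, 3.4, 9.2]
opening: 0.0623
```

Request:
drive_tool --plan '[[[0.002, 0, 0], [0, 0, 0], 0], [[0.003, 0, 0], [0, 0, 0], 0], [[0.004, 0, 0], [0, 0, 0], 0], [[0.004, 0, 0], [0, 0, 0], 0], [[0.004, 0, 0], [0, 0, 0], 0]]'

```text
clock: 4.43
tool_pos: [0.5421, -0.2084, 0.0866]
orientation: [-48.5, 89.9, -23.1]
force: [-5.3, 3.4, 14.7]
opening: 0.062
```

Request:
drive_tool --plan '[[[0.003, 0, 0], [0, 0, 0], 0], [[0.004, 0, 0], [0, 0, 0], 0], [[0.004, 0, 0], [0, 0, 0], 0], [[0.004, 0, 0], [0, 0, 0], 0]]'

```text
clock: 4.77
tool_pos: [0.5424, -0.2086, 0.086]
orientation: [-53.4, 89.8, -28.0]
force: [-11.7, 7.2, 30.2]
opening: 0.0618
```

Run:
```python
from h import *
s=ctrl.snapshot("side");o=ctrl.get_obs();print(o["tool_pos"],o["force"],o["moment"])
cv2.imwrite("pics/d.png",np.hstack([cv2.resize(x[110:210,245:345],None,fx=4,fy=4,interpolation=2) for x in(cv2.imread("pics/side0.png"),s)]))
```

```text
[ 0.54237129 -0.2085659   0.08601353] [-10.69786495   7.75487284  30.14674474] [ 2.95972289e+00  3.98276747e+00 -2.68133656e-04]
```

View pics/d.png

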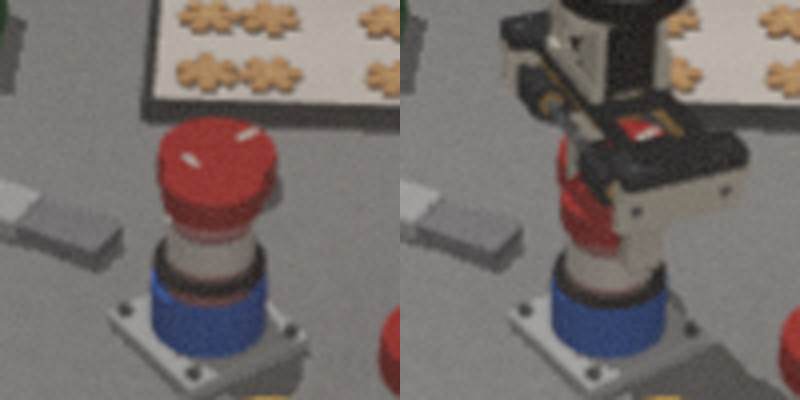

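The collar is on the holder's edge: the right-hand crop shows the black ring at (610,285), right on the blue rim. Force also rises steeply. Now I turn with a light downward push.

Request:
drive_tool --plan '[[[0.0015, 0, 0], [-3, 0, 0], 0], [[0.0015, 0, 0], [-8, 0, 0], 0], [[0.0015, 0, 0], [-13, 0, 0], 0], [[0.0015, 0, 0], [-18, 0, 0], 0], [[0.0015, 0, 0], [-23, 0, 0], 0], [[0.0015, 0, 0], [-28, 0, 0], 0], [[0.0015, 0, 0], [-32, 0, 0], 0], [[0.0015, 0, 0], [-32, 0, 0], 0]]'

```text
clock: 5.48
tool_pos: [0.5437, -0.2091, 0.0866]
orientation: [-84.4, 89.6, -26.6]
force: [-2.7, 0.9, 14.3]
opening: 0.0621
```

Run:
```python
from h import *
o=ctrl.get_obs();print(o["tool_pos"],o["orientation"],o["force"],o["moment"],o["joint_pos"],o["tau"])
r=o["orientation"];print("a",(r[2]-r[0]+180)%360-180)
s=ctrl.snapshot("side");t=ctrl.snapshot("top")
cv2.imwrite("pics/e.png",np.hstack([cv2.resize(s[110:210,245:345],None,fx=4,fy=4,interpolation=2),cv2.resize(t[170:270,285:385],None,fx=4,fy=4,interpolation=2)]))
```

```text
[ 0.54369068 -0.20910998  0.08659907] [-84.37660844  89.60366227 -26.62523619] [-2.69475222  0.92868525 14.33353426] [0.3751873  1.17723204 0.09579225] [ -1.69874979  19.04128107 -21.83845847   0.22213426 -48.7610543
 -30.69578553] [ -0.07078137 -43.10309529  20.57398617   4.20836806   1.15468606
   1.21567369]
a 57.75137224295017
```

View pics/e.png

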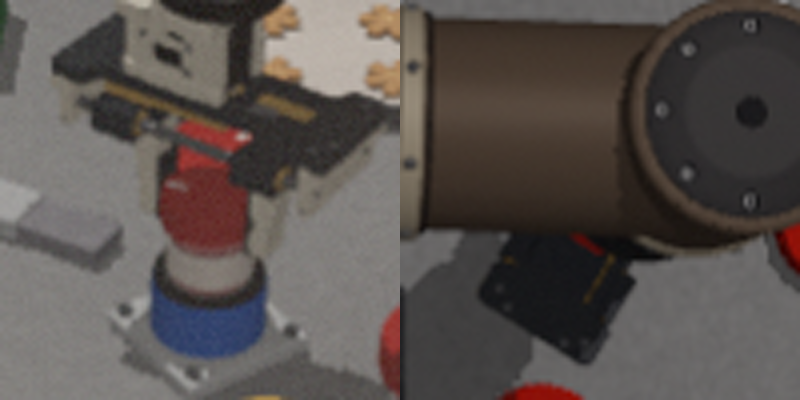

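In the side crop the stripe has moved from (190,160) to (175,185), about +31°, so the lid is turning with the grip. I continue.

Request:
drive_tool --plan '[[[0.001, 0, 0], [-4, 0, 0], 0], [[0.001, 0, 0], [-9, 0, 0], 0], [[0.001, 0, 0], [-14, 0, 0], 0], [[0.001, 0, 0], [-19, 0, 0], 0], [[0.001, 0, 0], [-24, 0, 0], 0], [[0.001, 0, 0], [-29, 0, 0], 0], [[0.001, 0, 0], [-34, 0, 0], 0], [[0.001, 0, 0], [-39, 0, 0], 0], [[0.001, 0, 0], [-39, 0, 0], 0]]'

```text
clock: 6.33
tool_pos: [0.5453, -0.2093, 0.0876]
orientation: [-120.0, 89.4, -23.1]
force: [-2.1, 3.4, 12.9]
opening: 0.0617
```

Run:
```python
from h import *
o=ctrl.get_obs();print(o["tool_pos"],o["orientation"],o["force"],o["moment"],o["joint_pos"],o["tau"])
r=o["orientation"];print("a",(r[2]-r[0]+180)%360-180)
s=ctrl.snapshot("side")
cv2.imwrite("pics/f.png",cv2.resize(s[110:210,245:345],None,fx=5,fy=5,interpolation=2))
```

```text
[ 0.54533121 -0.20928093  0.08757357] [-119.97314861   89.40522982  -23.07853969] [-2.13081437  3.36952334 12.94941531] [1.19564563 0.98749566 0.07475778] [ -1.67727772  18.99938067 -21.77429665   0.28900251 -48.67292202
   8.38208978] [ -1.60054576 -43.85206461  20.50525725   4.77031857   0.93963157
   1.43365368]
a 96.89460891610548
```

View pics/f.png

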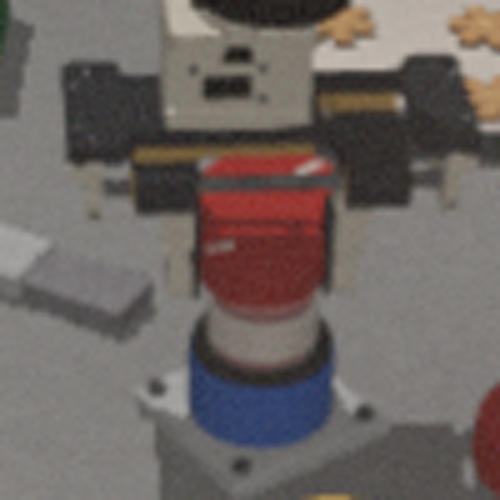

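The stripe now runs down-left at (220,245) at about +22°, roughly 72° from the start, and the jar is still home. I lift a little and check the force.

Request:
drive_tool --plan '[[[-0.001, 0, 0], [0, 0, 0], 0], [[-0.002, 0, 0], [0, 0, 0], 0], [[-0.003, 0, 0], [0, 0, 0], 0], [[-0.004, 0, 0], [0, 0, 0], 0], [[-0.004, 0, 0], [0, 0, 0], 0]]'

```text
clock: 6.8
tool_pos: [0.5452, -0.2092, 0.0915]
orientation: [-120.5, 89.4, -23.8]
force: [0.9, 1.5, 1.9]
opening: 0.062
```

Request:
drive_tool --plan '[[[-0.003, 0, 0], [0, 0, 0], 0], [[-0.007, 0, 0], [0, 0, 0], 0], [[-0.012, 0, 0], [0, 0, 0], 0], [[-0.017, 0, 0], [0, 0, 0], 0], [[-0.022, 0, 0], [0, 0, 0], 0], [[-0.027, 0, 0], [0, 0, 0], 0], [[-0.031, 0, 0], [0, 0, 0], 0], [[-0.031, 0, 0], [0, 0, 0], 0], [[-0.031, 0, 0], [0, 0, 0], 0], [[-0.031, 0, 0], [0, 0, 0], 0]]'

```text
clock: 7.63
tool_pos: [0.5447, -0.2091, 0.1224]
orientation: [-120.2, 89.4, -23.6]
force: [0.6, -0.2, -0.8]
opening: 0.0619
```

Run:
```python
from h import *
o=ctrl.get_obs();print(o["tool_pos"],o["orientation"],o["force"],o["opening"])
s=ctrl.snapshot("side");big=cv2.resize(s[110:210,245:345],None,fx=5,fy=5,interpolation=2)
a=np.linspace(0,6.28,80)
for x,y,z,r,c in((.542,-.2084,.112,.028,(255,255,0)),(.5450,-.209,.132,.031,(0,255,0)),(.542,-.2084,.056,.035,(255,255,0))):
    for p in proj("side",np.c_[x+r*np.cos(a),y+r*np.sin(a),a*0+z]): cv2.circle(big,tuple(np.int32((p-(245,110)+.5)*5)),0,c,-1)
cv2.imwrite("pics/g.png",big)
```

```text
[ 0.5447158  -0.20907507  0.12241376] [-120.23618606   89.42784058  -23.56502864] [ 0.56865136 -0.22226236 -0.82812374] 0.061895622909208435
```

View pics/g.png

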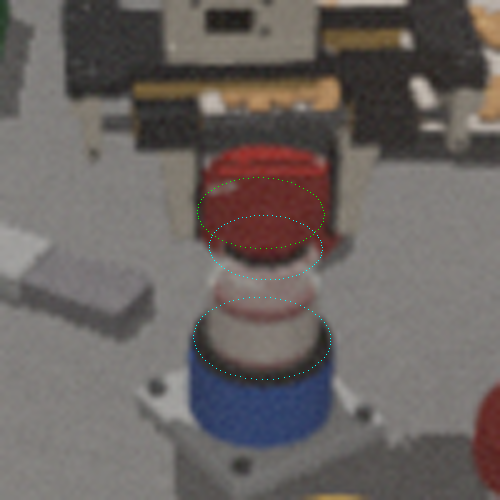

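The lid hangs level, its bottom edge (row ~250) within a pixel or so of the 132 mm prediction. The collar at (262,340) is still on the rim. I hand in.

Run:
```python
from h import *
print(ctrl.close_job());o=ctrl.get_obs();print(o["clock"],o["tool_pos"],o["force"],o["opening"])
```

```text
the job is handed in; nothing more can be done
None
the job is handed in; nothing more can be done
```

I pressed the jar home, unscrewed its lid in one grasp and lifted the lid clear, and handed the job in at about 7.7 s. No verdict was reported.

- **Pressing:** I gripped the lid and pushed until the force rose steeply to about 30 N. The side view showed the collar on the holder's edge.
- **Turning:** The gripper turned about 71° anticlockwise under roughly 13 N of downward push. The stripe in the picture turned about the same amount, which puts the lid at roughly 1.25–1.35 rad relative to the jar.
- **Release:** A first 4 mm lift met no pull, so the threads had let go.
- **Final state:** The tool is level within 0.6° and the fingers are open to 61.9 mm on the 62 mm lid. The lid's underside should be about 20 mm above the mouth and about 3 mm off the jar's axis, worked out from the tool pose. The picture agrees to a few millimetres, though the lid's lower edge is blurred there. The collar was still on the holder's edge, and the wrist force was about 1 N.

I didn't check the bystanders with a measurement. The arm did not go near them, and no check failed.

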